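# Interleave and lock polished blanks in a keeper

### The job

Pull the keeper's black knob out until the bolt clicks open, lay the fibre separator sheet flat on the metal blank already between the pins, and lay the second metal blank flat on the separator. Then push the knob fully home so that the bolt locks the stack in. The two polished blanks must never touch each other, and the mug, caliper, bead box and jar are to be left where they are.

Things in the scene. Friction and masses are not known exactly. Their poses are not given: they have to be found in the camera images.
- keeper: Aluminium stacking plate, 12 mm thick, about 166 mm long, screwed to the bench, with eight upright pins and, at its -x end, a dark steel bolt housing (own x -98 to -64 mm, 50 mm wide, 54 mm high). Origin: on the bench (z = 0) under the stack's centre; z up, own x along the stack's long side, away from the knob. The knob pulls out along own -x.
- seat (a point): Centre of the plate's top between the pins, 12 mm above the bench, axes as keeper. Sheets lie here centred, long side along x, 2.5 mm play all round; pins 8 mm dia., 26 mm high, pointed tops guide 2.5 mm more. Pin axes: x +-34, y +-36.5 mm and x +-51.5, y +-18 mm. For |x| < 24 mm the plate is only 44 mm wide, so fingers beside a sheet can reach down to the bench.
- knob (a point): Centre of the black round knob on the bolt's outer end: 28 mm dia., 24 mm long, axis level along keeper x, 38 mm above the bench, nothing below it. Between it and the housing a 10 mm dia. rod, 24 mm long when home. At keeper x = -134 mm when home, -179 mm when out. Axes as keeper.
- bolt (a joint): Slide of knob and bolt: 0 = fully home (flat bar 16 mm wide, 10 mm thick, underside 33 mm above the bench, reaches 28 mm over the stack), 0.045 m = fully out (bar clear of the stack). An over-centre detent draws it to the nearer end; clicking it over takes about 10 N. The full stack's top is 29 mm above the bench.
- lower_blank: Polished steel blank 90 x 60 x 6 mm, 0.25 kg, already lying in the keeper on the plate (under the bolt's end). Origin: centre of its underside; x along the 90 mm side.
- separator: Stiff brown fibreboard separator sheet 90 x 60 x 5 mm with its four corners notched (8 x 8 mm), about 35 g, lying on one of the two wooden rests (16 mm high). Origin: centre of its underside; x along the 90 mm side.
- upper_blank: Polished steel blank 90 x 60 x 6 mm with plain corners, about 0.25 kg, lying on the other wooden rest. Origin: centre of its underside; x along the 90 mm side.
- rest_a: Wooden rest 70 x 36 x 16 mm, fixed to the bench; one of the two loose sheets lies centred on it, overhanging 12 mm at both long sides, so that fingers can reach below the sheet's edges. Origin: centre of its underside, on the bench; x along the 70 mm side.
- rest_b: The other wooden rest, same as rest_a.
- stick_mug: Bystander: black mug 82 mm dia., 100 mm high, with sanding sticks standing up to about 200 mm; handle on its +y side. Origin: centre of its underside.
- caliper: Bystander: steel caliper 200 mm long, lying flat. Origin: middle of its beam's underside.
- bead_box: Bystander: open wooden box 90 x 70 x 45 mm with steel beads. Origin: centre of its underside.
- jar: Bystander: closed glass jar 68 mm dia., 100 mm high. Origin: centre of its underside.

How it is judged:
By the outcome, as a careful person would: the job done as asked, in the order asked, and still so for the second after the job is handed in, with the robot touching nothing.
It also fails if it takes over 72 s, if anything falls off the work surface, if the arm or the gripper's body presses on something with over 40 N, if the wrist force passes 120 N, or if a joint passes its speed limit or range.

### The arm

A 6-joint arm with a two-finger parallel gripper is mounted at the origin on the work surface. World frame = base frame: x ahead of the robot, y to its left, z up, the work surface at z = 0. Lengths are in m, angles in rad, forces in N, time in s.
With the tool pointing down it reaches from about 0.325 to 0.75 m from the base axis. Payload 7.6 kg.
Tool frame: the origin (TCP) lies midway between the tips of the shut fingers; the grasp point (between the pads) lies 19 mm behind it (arm.grasp_offset is the distance from the TCP to the grasp point, in m); x points along the fingers, y is the direction in which the jaws open and shut, and the axes are right-handed (so a half turn about x gives the same grasp; the last joint's range is limited). The gripper opens to 85 mm and grips with 20 to 120 N. Pads are 22 mm wide; open, the fingers measure 114 mm over their backs; the gripper's body (76 mm by 85 mm) begins 54 mm behind the grasp point. The pads swing forward as they close: fully open they stand 13 mm farther back than shut.
Start: joints at [1.169, 0.052, 1.401, -0, 1.689, -0.07], TCP at [0.171, 0.496, 0.231] pointing down, gripper open.
Joint ranges: [-2.9, 2.9], [-0.91, 2.17], [0.12, 2.37], [-1.06, 4.2], [0.26, 2.73], [-2.93, 2.93]. Speed limits (rad/s): [2.57, 2.57, 3.01, 3.14, 3.14, 3.14].

### API

Orientations are given as a unit quaternion [x, y, z, w].
In Python, from plant import arm gives the robot as it stands.
- The arm moves only by the tool step_arm, never from a script. Its argument "series" is a list of rows, each a list of 4 numbers: the shift along the tool's x, y, z in m, then the turn about the tool's x in rad. In form: [[tx, ty, tz, yaw], ...]. A call has 1 to 10 rows; each row is the pose to reach, as a shift and turn from the pose commanded when the call began, along the tool's axes at that moment; what a row does not reach only later rows make up. A row lasts 1/8 s, in which the tool goes at most 62.5 mm and 10.7 degrees, less where a joint would pass 70% of its speed; a pose out of reach is approached as far as the arm can. A call with a gripper value outside its range is refused whole. "jaw" is the closure, from 0 (fully open) to 1 (shut), set as the call begins (left out, the last holds). The fingers move at their own pace and stop on an object; "grip_force" is the grip in N (left out, the last holds). Time passes only in rows, so rows that repeat a pose let the fingers close. It gives the time, the measured TCP pose, the force and the opening at its end, in the units of the state.
- arm.observe(): the state, without advancing time (a new reading comes with each control period).
- arm.get_image(name): name is "scene" or "top" or "wrist"; returns the picture (384x512x3 uint8, red, green, blue); there is no depth.
- arm.camera_info(name): a dict with "fx", "fy", "cx", "cy" (pixels), "view" (4x4, takes a point from world to camera coordinates); the wrist camera has in their place "mount" (4x4, takes a point from camera to tool coordinates, whose origin is the TCP and whose axes are the tool frame's). Camera axes: x right, y up, looking along -z (the intrinsics and any distortion apply to the point x, -y, -z); pixel columns grow to the right and rows downward; lengths in m; the calibration is good to about 2 mm. A picture is of the moment at which its call begins: read the wrist's pose just before it. camera_info takes no time and is no camera call.
- arm.job_done(): hands the job in, once; it reports no verdict.
Trained networks look in the newest picture that a camera, given by its name, has taken for a name from the list of things; names that differ only in an ending like _2 or _b are one class to them, and where a whole thing is asked for, a point or a joint stands for the part that bears it (a point fixed in the world has none). Each returns a list of dicts, best first, with "score" (0 to 1); they miss things now and then, are a little off and sometimes report something else, mostly with a low value. They report only what shows in the picture. A call takes as long as a camera call.
- arm.search_frame(camera, target): "xy" ([column, row] as shares, 0 to 1, of the picture: columns of its width, rows of its height, amid what is visible of it).
- arm.cut_out(camera, target): "mask" (384x512 bool, what is visible of it) and "xy" ([column, row] as shares, 0 to 1, of the picture: columns of its width, rows of its height, amid what is visible of it).
The state is a dict: "t": time; "joints": joint angles; "qvel": joint speeds; "tau": joint torques, N m; "position": TCP position; "tool_rot": TCP orientation; "contact_force": force on the tool from outside, world axes, zero at the start; "torque": the same for the moment, N m; "opening": opening from 0.0 (shut) to 1.0 (fully open).
Only numpy, scipy, OpenCV 4.12 (cv2) and the standard library are available. Lean on these libraries where they do the work, as an engineer would, in place of code of your own. Each camera call takes 0.05 s, during which the arm holds its last target. There are 200 camera calls.

## Working session

There is one attempt and no reset: what is moved stays moved. The work goes in short steps, Python scripts to look and compute and a tool call to move; the robot and the scene stay as the last step left them, time stands still between calls to the robot, and variables do not carry over. Pictures are saved under pics/ and viewed, about 8 in all and at most 12, crops included, and the job is handed in when it is done.

Besides the shell and the picture viewer there is one more tool, called as name(argument=value, ...) on one line, values as JSON. step_arm: Moves the arm, as the interface text tells. Its arguments: {"type":"object","properties":{"series":{"type":"array","items":{"type":"array","items":{"type":"number"}}},"jaw":{"type":"number"},"grip_force":{"type":"number"}},"required":["series"]}

```bash
ls; mkdir -p pics
python3 - <<'E'
from plant import arm
import cv2,numpy as np
s=arm.observe(); print({k:np.round(v,3).tolist() for k,v in s.items()}, arm.grasp_offset)
for c in ("top","scene"):
    im=arm.get_image(c); cv2.imwrite(f"pics/{c}0.png",im[:,:,::-1])
    i=arm.camera_info(c); print(c,i)
    for n in ("keeper","knob","separator","upper_blank","rest_a","stick_mug","caliper","bead_box","jar"):
        r=arm.search_frame(c,n); print(n,[(round(d["score"],2),round(d["xy"][0]*512),round(d["xy"][1]*384)) for d in r[:3]])
print(arm.camera_info("wrist"))
E
python3 -c "
import cv2,numpy as np
a=cv2.imread('pics/top0.png');cv2.imwrite('pics/top0b.png',cv2.resize(a,(800,600)))"
```

```text
pics
{'t': 0.0, 'joints': [1.169, 0.053, 1.402, -0.0, 1.689, -0.07], 'qvel': [-0.001, -0.0, 0.002, 0.002, -0.0, 0.001], 'tau': [-0.001, -38.167, -36.019, -0.0, 0.006, -0.0], 'position': [0.171, 0.496, 0.23], 'tool_rot': [0.116, 0.698, -0.117, 0.697], 'contact_force': [0.811, -0.45, -0.253], 'torque': [-0.016, -0.101, -0.016], 'opening': 1.001} 0.0187
top {'fx': 445.3538207414294, 'fy': 445.3538207414294, 'cx': 255.18831194565345, 'cy': 189.56157113733408, 'view': array([[-0.02198959, -0.99966229,  0.01384822, -0.0080501 ],
       [ 0.9931542 , -0.02025277,  0.11504154, -0.56926142],
       [-0.11472222,  0.01628313,  0.99326415, -1.34130605],
       [ 0.        ,  0.        ,  0.        ,  1.        ]])}
keeper [(0.67, 280, 194)]
knob [(0.74, 273, 191)]
separator [(0.85, 187, 177)]
upper_blank [(0.9, 182, 229)]
rest_a [(0.3, 186, 179)]
stick_mug [(0.98, 402, 175), (0.37, 402, 248)]
caliper [(0.72, 256, 128), (0.25, 295, 197)]
bead_box [(0.72, 400, 248)]
jar [(0.67, 100, 173)]
scene {'fx': 443.10526168758406, 'fy': 443.10526168758406, 'cx': 255.83960719421788, 'cy': 194.7512433827726,
[... 288 characters left out ...]
15, 241)]
knob [(0.51, 231, 193), (0.25, 216, 252)]
separator [(0.67, 312, 239)]
upper_blank [(0.95, 340, 209), (0.65, 214, 249)]
rest_a []
stick_mug [(0.95, 115, 158)]
caliper [(0.87, 218, 251)]
bead_box [(0.72, 165, 144)]
jar [(0.92, 418, 265)]
{'fx': 288.2675758802712, 'fy': 288.2675758802712, 'cx': 255.76889382325777, 'cy': 195.10374427396113, 'mount': array([[ 5.12240817e-04,  2.79875958e-01, -9.60036034e-01,
        -1.41915777e-01],
       [ 9.99999689e-01,  4.32951851e-04,  6.59780935e-04,
        -1.71324527e-04],
       [ 6.00306199e-04, -9.60036073e-01, -2.79875649e-01,
        -6.99822745e-02],
       [ 0.00000000e+00,  0.00000000e+00,  0.00000000e+00,
         1.00000000e+00]])}
```

View pics/top0b.png

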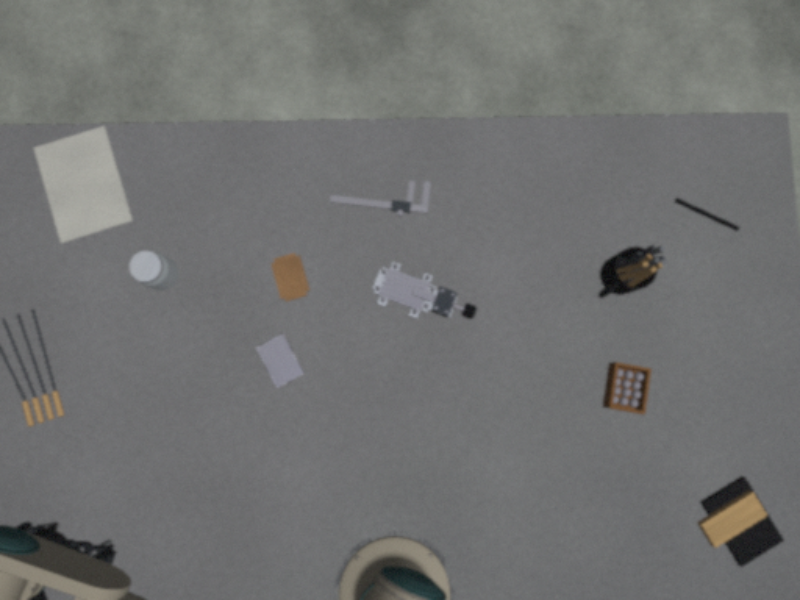

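View pics/scene0.png

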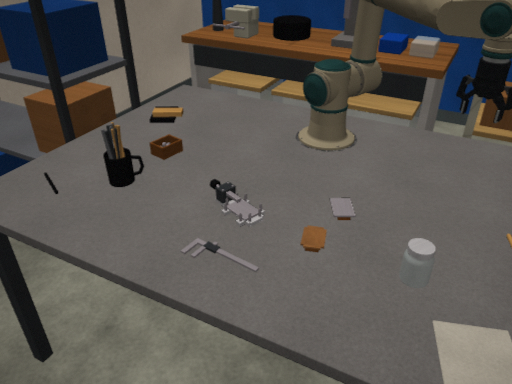

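```bash
cat > h.py <<'E'
from plant import arm
import numpy as np, cv2
from scipy.spatial.transform import Rotation as R
def cam(c):
    """intrinsics, world->camera"""
    i=arm.camera_info(c)
    if c!="wrist": V=i["view"]
    else:
        s=arm.observe(); T=np.eye(4); T[:3,:3]=R.from_quat(s["tool_rot"]).as_matrix(); T[:3,3]=s["position"]
        V=np.linalg.inv(T@i["mount"])
    return np.array([i["fx"],i["fy"],i["cx"],i["cy"]]),V
def toworld(k,V,px,z):
    px=np.atleast_2d(np.asarray(px,float)); fx,fy,cx,cy=k
    d=np.c_[(px[:,0]-cx)/fx,-(px[:,1]-cy)/fy,-np.ones(len(px))]@V[:3,:3]
    o=-V[:3,:3].T@V[:3,3]
    return o+d*((z-o[2])/d[:,2])[:,None]
def topix(k,V,p):
    q=np.atleast_2d(p)@V[:3,:3].T+V[:3,3]
    return np.c_[k[2]-k[0]*q[:,0]/q[:,2],k[3]+k[1]*q[:,1]/q[:,2]]
def rect(k,V,mask,z):
    """min-area rectangle of mask's outline laid on height z: centre mm, sizes mm, yaw deg of long side"""
    cs,_=cv2.findContours(mask.astype(np.uint8),cv2.RETR_EXTERNAL,cv2.CHAIN_APPROX_NONE)
    c=max(cs,key=cv2.contourArea)[:,0]
    w=toworld(k,V,c,z)[:,:2]*1000
    (x,y),(a,b),t=cv2.minAreaRect(w.astype(np.float32))
    if a<b: a,b,t=b,a,t+90
    return np.round([x,y,a,b,(t+90)%180-90],1)
def go(p,yaw=None):
    """shift in tool axes (mm) and turn (rad) to TCP p with tool y along yaw(deg, mod 180), pointing down"""
    s=arm.observe(); M=R.from_quat(s["tool_rot"]).as_matrix()
    d=M.T@(np.array(p)-s["position"])
    cur=np.degrees(np.arctan2(M[1,1],M[0,1]))
    t=0 if yaw is None else (yaw-cur+90)%180-90
    print("t",round(s["t"],2),"pos",np.round(s["position"]*1000 if hasattr(s["position"],'shape') else np.array(s["position"])*1000,1),"tooly yaw",round(cur,1),"tilt",np.round(M[:,0],3),
      "j6",round(s["joints"][5],2),"F",np.round(s["contact_force"],1),"open",round(s["opening"],3))
    print("  shift mm",np.round(d*1000,1),"turn about tool x",round(-np.radians(t),3),"or half turn more")
E
python3 - <<'E'
from h import *
k,V=cam("top"); im=arm.get_image("top")
for n,z in (("separator",.0185),("upper_blank",.019),("keeper",.02),("knob",.038),("caliper",.005),("jar",.05),("lower_blank",.018)):
    for d in arm.cut_out("top",n)[:2]:
        x=np.array(d["xy"])*[512,384]
        print(n,round(d["score"],2),d["mask"].sum(),rect(k,V,d["mask"],z),np.round(toworld(k,V,x,z)*1000))
go([.5,0,.2],70)
E
```

```text
separator 0.83 561 [615.5 197.1  95.1  64.9  17.8] [[612. 199.  18.]]
upper_blank 0.86 618 [449.5 216.5  95.2  62.6  26.4] [[443. 215.  19.]]
keeper 0.59 693 [ 558.1 -109.6  129.2   57.2   81.7] [[561. -86.  20.]]
knob 0.59 138 [573.  -68.   42.8  16.7  70.3] [[560. -86.  38.]]
caliper 0.8 457 [768.9   9.3 204.9  65.3 -82.8] [[764. -25.   5.]]
jar 0.84 585 [629.3 456.6  96.4  66.3  62.3] [[635. 455.  50.]]
lower_blank 0.58 479 [583.6 -31.3  87.1  62.1  69.4] [[594. -30.  18.]]
lower_blank 0.27 414 [769.3  12.5 198.5  60.4 -87.2] [[763. -27.  18.]]
t 1.4 pos [171.  496.4 231.3] tooly yaw 71.0 tilt [ 0.  0. -1.] j6 -0.07 F [-0.4 -0.7 -0.3] open 1.002
  shift mm [  31.3 -362.2  472.7] turn about tool x 0.017 or half turn more
```

Run:
```python
from h import *
k,V=cam("top"); print(toworld(k,V,[[300,199]],.038))
go([.562,-.09,.2],-20)
```

```text
[[ 0.53639766 -0.15698606  0.038     ]]
t 1.4 pos [171.  496.4 231.3] tooly yaw 71.0 tilt [ 0.  0. -1.] j6 -0.07 F [-0.4 -0.7 -0.3] open 1.002
  shift mm [  31.3 -427.1  560.7] turn about tool x -1.554 or half turn more
```

step_arm(series=[[0.03, -0.427, 0.561, 1.588], [0.03, -0.427, 0.561, 1.588], [0.03, -0.427, 0.561, 1.588], [0.03, -0.427, 0.561, 1.588], [0.03, -0.427, 0.561, 1.588], [0.03, -0.427, 0.561, 1.588], [0.03, -0.427, 0.561, 1.588], [0.03, -0.427, 0.561, 1.588], [0.03, -0.427, 0.561, 1.588], [0.03, -0.427, 0.561, 1.588]], jaw=0)

```text
t: 2.65
position: [0.5185, -0.025, 0.2048]
tool_rot: [0.58, 0.405, -0.579, 0.405]
contact_force: [0.7, 0.3, -0.6]
opening: 1.002
```

```bash
python3 -c "
from h import *
go([.562,-.09,.2])"
```

```text
t 2.65 pos [518.5 -25.  204.8] tooly yaw -20.1 tilt [ 0.001  0.    -1.   ] j6 0.23 F [ 0.7  0.3 -0.6] open 1.002
  shift mm [ 4.9 63.1 46.1] turn about tool x -0.0 or half turn more
```

step_arm(series=[[0.003, 0.055, 0.04, 0], [0.003, 0.055, 0.04, 0], [0.003, 0.055, 0.04, 0]])

```text
t: 3.02
position: [0.5555, -0.0794, 0.2014]
tool_rot: [-0.579, -0.406, 0.579, -0.405]
contact_force: [-0.2, 0.5, -0.4]
opening: 0.999
```

Run:
```python
from h import *
go([.562,-.09,.2])
im=arm.get_image("wrist"); cv2.imwrite("pics/w1.png",cv2.resize(im[:,:,::-1],(800,600),interpolation=cv2.INTER_CUBIC))
k,V=cam("wrist")
for n,z in (("keeper",.02),("knob",.038),("lower_blank",.018)):
    for d in arm.cut_out("wrist",n)[:2]:
        x=np.array(d["xy"])*[512,384]
        print(n,round(d["score"],2),x,d["mask"].sum(),rect(k,V,d["mask"],z),np.round(toworld(k,V,x,z)*1000))
```

```text
t 3.02 pos [555.5 -79.4 201.4] tooly yaw -20.0 tilt [-0.001  0.001 -1.   ] j6 0.14 F [-0.2  0.5 -0.4] open 0.999
  shift mm [1.4 9.8 7.7] turn about tool x -0.0 or half turn more
keeper 0.7 [269.0048 183.5136] 5073 [ 557.  -117.7  141.5   55.4   69.3] [[568. -93.  20.]]
knob 0.58 [268.1856 188.0064] 1356 [573.1 -72.2  49.2  16.4  68.6] [[566. -93.  38.]]
knob 0.38 [422.0928  74.6112] 3364 [757.9 -25.  113.4  68.5  85.7] [[746. -36.  38.]]
lower_blank 0.67 [268.4928 118.3872] 4013 [588.4 -33.5  89.4  59.2  69.2] [[591. -24.  18.]]
```

View pics/w1.png

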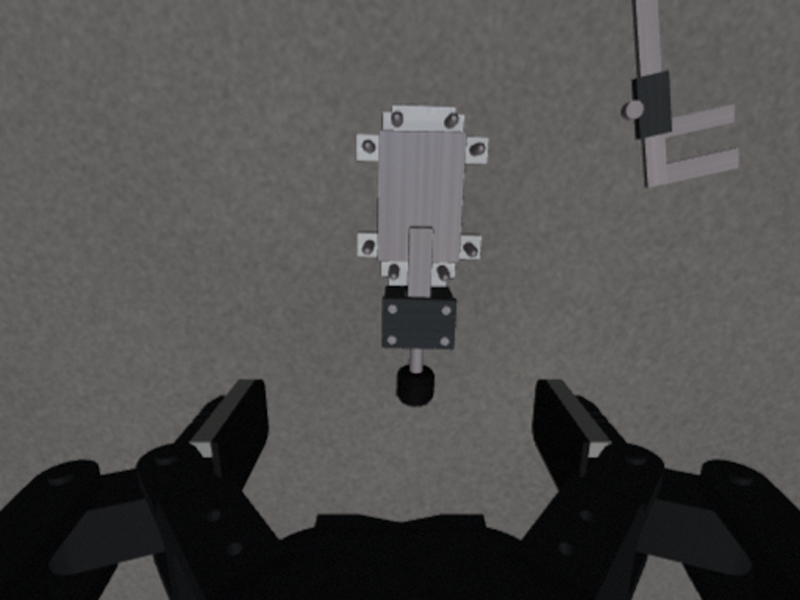

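```bash
cat >> h.py <<'E'
PINS=np.array([(sx*x,sy*y) for x,y in((34,36.5),(51.5,18)) for sx in(1,-1) for sy in(1,-1)])/1000
def kw(pose,p):
    x,y,t=pose; p=np.atleast_2d(p).astype(float); c,s=np.cos(t),np.sin(t)
    return np.c_[x+c*p[:,0]-s*p[:,1],y+s*p[:,0]+c*p[:,1],p[:,2]]
E
python3 - <<'E'
from h import *
im=arm.get_image("wrist")[:,:,::-1]; k,V=cam("wrist")
go([.562,-.09,.2])
K=(.5884,-.0335,np.radians(69.2))
x0,y0,s=215,60,6; crop=cv2.resize(im[y0:y0+100,x0:x0+110+20],None,fx=s,fy=s,interpolation=cv2.INTER_CUBIC)
crop=np.ascontiguousarray(np.clip(crop*1.4,0,255).astype(np.uint8))
for z,col in((.012,(0,255,0)),(.038,(0,0,255))):
    for u in topix(k,V,kw(K,np.c_[PINS,np.full(8,z)])): cv2.drawMarker(crop,(int((u[0]-x0+.5)*s),int((u[1]-y0+.5)*s)),col,0,10,1)
cv2.imwrite("pics/w2.png",crop)
E
```

```text
t 3.27 pos [555.4 -78.3 202.3] tooly yaw -19.9 tilt [ 0.001 -0.    -1.   ] j6 0.14 F [-0.4  0.5 -0.4] open 0.997
  shift mm [ 2.4 10.2  8.7] turn about tool x -0.0 or half turn more
```

View pics/w2.png

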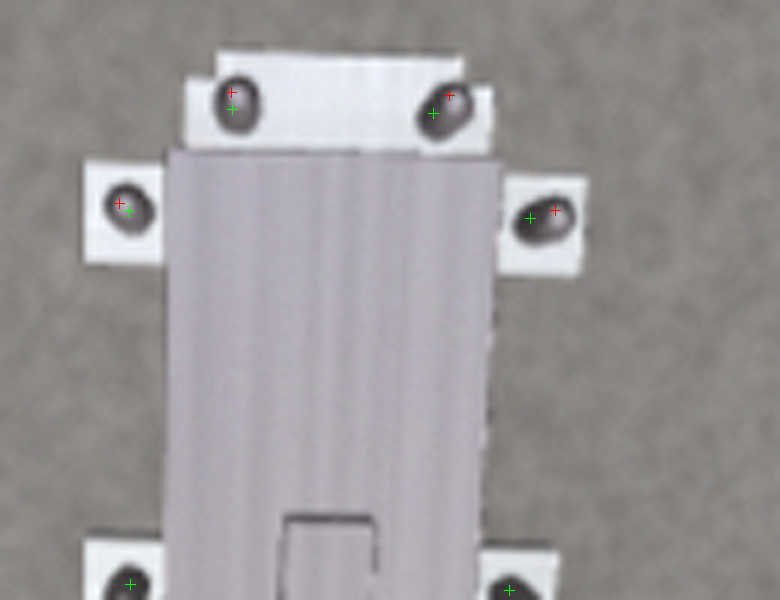

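Run:
```python
from h import *
k,V=cam("wrist")
K=(.5889,-.0347,np.radians(69.2))
print(topix(k,V,kw(K,[[-.134,0,.038],[-.122,0,.052],[-.146,0,.052]]))*1.5625, toworld(k,V,[[265.6,247]],.045))
p=kw(K,[[-.134,0,.038]])[0]; print(p)
go([p[0],p[1],.12],-20.8)
```

```text
[[417.51473163 385.96096344]
 [418.73607648 379.50899732]
 [417.84657096 409.75238402]] [[ 0.54048616 -0.15594086  0.045     ]]
[ 0.54131567 -0.15996664  0.038     ]
t 3.27 pos [555.4 -78.3 202.3] tooly yaw -19.9 tilt [ 0.001 -0.    -1.   ] j6 0.14 F [-0.4  0.5 -0.4] open 0.997
  shift mm [82.3 14.5 81.6] turn about tool x 0.016 or half turn more
```

step_arm(series=[[0.05, 0.0145, 0.0816, 0.016], [0.0823, 0.0145, 0.0816, 0.016], [0.0823, 0.0145, 0.0816, 0.016], [0.13, 0.0145, 0.0816, 0.016], [0.16, 0.0145, 0.0816, 0.016], [0.184, 0.0145, 0.0816, 0.016], [0.184, 0.0145, 0.0816, 0.016]])

```text
t: 4.15
position: [0.5413, -0.1597, 0.0177]
tool_rot: [-0.582, -0.402, 0.582, -0.401]
contact_force: [-0.4, -0.7, -0.2]
opening: 1.0
```

Run:
```python
from h import *
go([.5413,-.16,.019],-20.8)
im=arm.get_image("wrist")[:,:,::-1]; cv2.imwrite("pics/w3.png",im)
```

```text
t 4.15 pos [ 541.3 -159.7   17.7] tooly yaw -20.8 tilt [-0.001  0.001 -1.   ] j6 0.01 F [-0.4 -0.7 -0.2] open 1.0
  shift mm [-1.3  0.2  0.3] turn about tool x -0.0 or half turn more
```

View pics/w3.png

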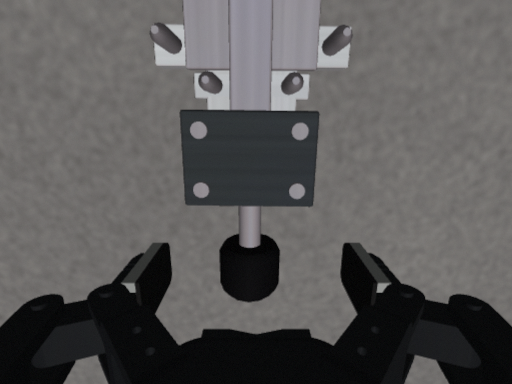

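step_arm(series=[[0, -0.0025, 0, 0], [0, -0.0025, 0, 0], [0, -0.0025, 0, 0], [0, -0.0025, 0, 0], [0, -0.0025, 0, 0], [0, -0.0025, 0, 0], [0, -0.0025, 0, 0], [0, -0.0025, 0, 0]], jaw=1, grip_force=80)

```text
t: 5.2
position: [0.5381, -0.1598, 0.0188]
tool_rot: [-0.582, -0.402, 0.583, -0.4]
contact_force: [-10.1, 4.5, 11.5]
opening: 0.297
```

step_arm(series=[[0, -0.001, 0.004, 0], [0, -0.001, 0.01, 0], [0, -0.001, 0.017, 0], [0, -0.001, 0.024, 0], [0, -0.001, 0.031, 0], [0, -0.001, 0.038, 0], [0, -0.001, 0.044, 0], [0, -0.001, 0.046, 0], [0, -0.001, 0.046, 0]])

```text
t: 6.32
position: [0.5215, -0.2017, 0.0188]
tool_rot: [0.583, 0.402, -0.582, 0.4]
contact_force: [-4.9, 6.7, 10.5]
opening: 0.301
```

Run:
```python
from h import *
go([.5413,-.16,.019],-20.8)
im=arm.get_image("wrist")[:,:,::-1]; cv2.imwrite("pics/w4.png",im)
```

```text
t 6.33 pos [ 521.5 -201.7   18.8] tooly yaw -20.9 tilt [-0.001  0.003 -1.   ] j6 -0.07 F [-4.9  6.7 10.5] open 0.301
  shift mm [ -0.1   3.6 -46. ] turn about tool x -0.002 or half turn more
```

View pics/w4.png

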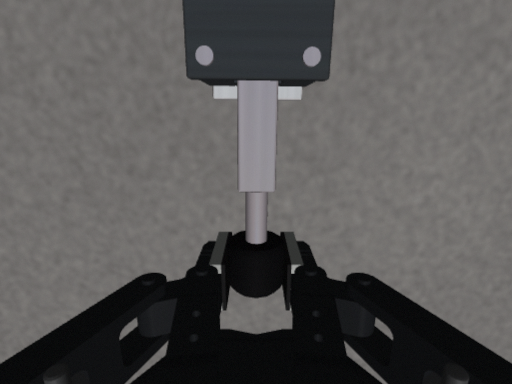

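step_arm(series=[[0, 0, 0, 0], [0, 0, 0, 0], [0, 0, 0, 0], [0, 0, 0, 0], [-0.06, 0, 0, 0], [-0.12, 0, 0, 0], [-0.14, 0, 0, 0], [-0.14, 0, 0, 0]], jaw=0)

```text
t: 7.38
position: [0.5224, -0.2032, 0.1596]
tool_rot: [0.583, 0.4, -0.582, 0.402]
contact_force: [0.5, -0.6, -0.5]
opening: 1.004
```

Run:
```python
from h import *
go([.6155,.197,.16],-72.2)
```

```text
t 7.38 pos [ 522.4 -203.2  159.6] tooly yaw -20.9 tilt [ 0.004 -0.002 -1.   ] j6 -0.07 F [ 0.5 -0.6 -0.5] open 1.004
  shift mm [  -0.7  -56.  -407.1] turn about tool x 0.895 or half turn more
```

step_arm(series=[[0, -0.056, -0.407, 0.895], [0, -0.056, -0.407, 0.895], [0, -0.056, -0.407, 0.895], [0, -0.056, -0.407, 0.895], [0, -0.056, -0.407, 0.895], [0, -0.056, -0.407, 0.895], [0, -0.056, -0.407, 0.895], [0, -0.056, -0.407, 0.895], [0, -0.056, -0.407, 0.895], [0, -0.056, -0.407, 0.895]])

```text
t: 8.62
position: [0.6144, 0.196, 0.157]
tool_rot: [-0.698, -0.109, 0.699, -0.109]
contact_force: [-0.3, 0.1, -0.7]
opening: 0.997
```

```bash
cat >> h.py <<'E'
def cam(c,_o=cam):
    """as above, the wrist pose averaged over a few readings is not possible without time; kept single"""
    return _o(c)
def look(n,z,save):
    k,V=cam("wrist"); im=arm.get_image("wrist"); cv2.imwrite(save,im[:,:,::-1])
    for d in arm.cut_out("wrist",n)[:1]:
        r=rect(k,V,d["mask"],z); print(n,round(d["score"],2),r); return r
E
python3 - <<'E'
from h import *
for i in range(3): r=look("separator",.021,"pics/s1.png")
go([r[0]/1e3,r[1]/1e3,.09],r[4]-90)
E
```

```text
separator 0.65 [617.2 194.8  90.3  60.9  15.2]
separator 0.61 [617.8 194.7  92.4  62.   14.8]
separator 0.96 [617.3 194.3  90.4  59.8  15.2]
t 8.93 pos [614.7 196.9 158. ] tooly yaw -72.2 tilt [ 0.  0. -1.] j6 1.51 F [0.1 0.4 0.1] open 1.001
  shift mm [68.   3.2 -1.7] turn about tool x 0.045 or half turn more
```

View pics/s1.png

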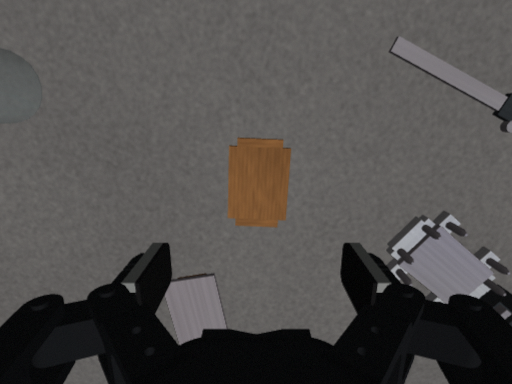

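step_arm(series=[[0.05, 0.003, -0.0017, 0.045], [0.088, 0.003, -0.0017, 0.045], [0.088, 0.003, -0.0017, 0.045], [0.088, 0.003, -0.0017, 0.045]])

```text
t: 9.43
position: [0.6181, 0.1953, 0.072]
tool_rot: [0.702, 0.094, -0.7, 0.094]
contact_force: [0.3, 0.3, 0.6]
opening: 1.003
```

Run:
```python
from h import *
r=look("separator",.021,"pics/s2.png")
d=arm.cut_out("wrist","separator")[0]; ys,xs=np.nonzero(d["mask"]); print(xs.min(),xs.max(),ys.min(),ys.max(),[ (y,xs[ys==y].min(),xs[ys==y].max()) for y in range(ys.min()+5,ys.max(),25)])
k,V=cam("wrist"); print(toworld(k,V,np.array(d["xy"])*[512,384],.021))
go([r[0]/1e3,r[1]/1e3,.03],r[4]-90)
```

```text
separator 0.67 [617.7 194.2  91.5  60.6  15.4]
212 299 153 274 [(158, np.int64(223), np.int64(288)), (183, np.int64(212), np.int64(298)), (208, np.int64(214), np.int64(298)), (233, np.int64(215), np.int64(296)), (258, np.int64(216), np.int64(294))]
[[0.6199089  0.19553049 0.021     ]]
t 9.57 pos [618.3 195.4  72.4] tooly yaw -74.8 tilt [ 0.004  0.001 -1.   ] j6 1.55 F [-0.  -0.4 -0.1] open 1.003
  shift mm [42.4  1.   1.1] turn about tool x -0.003 or half turn more
```

View pics/s2.png

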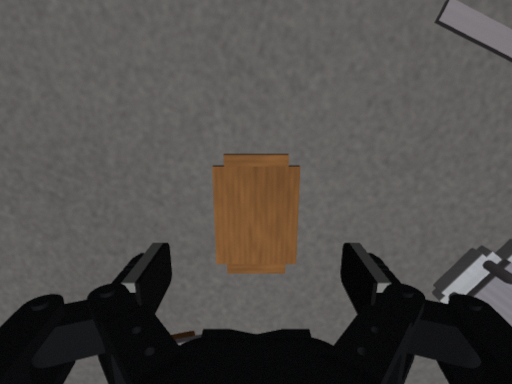

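step_arm(series=[[0.04, 0.0005, 0.001, -0.003], [0.06, 0.0005, 0.001, -0.003], [0.071, 0.0005, 0.001, -0.003], [0.071, 0.0005, 0.001, -0.003]])

```text
t: 10.07
position: [0.6163, 0.1944, -0.0014]
tool_rot: [-0.701, -0.095, 0.701, -0.095]
contact_force: [0.5, -0.5, -1.0]
opening: 0.999
```

step_arm(series=[[0, 0, 0, 0], [0, 0, 0, 0], [0, 0, 0, 0], [0, 0, 0, 0], [0, 0, 0, 0]], jaw=1, grip_force=40)

```text
t: 10.7
position: [0.6173, 0.1946, 0.0005]
tool_rot: [0.702, 0.095, -0.7, 0.095]
contact_force: [-1.1, 0.6, 6.4]
opening: 0.688
```

step_arm(series=[[-0.03, 0, 0, 0], [-0.08, 0, 0, 0], [-0.12, 0, 0, 0], [-0.12, 0, 0, 0]])

```text
t: 11.2
position: [0.6183, 0.1949, 0.1237]
tool_rot: [0.704, 0.095, -0.698, 0.094]
contact_force: [-0.0, -0.8, -0.9]
opening: 0.685
```

Run:
```python
from h import *
go([.5363,-.1654,.12],-20.8)
```

```text
t 11.2 pos [618.3 194.9 123.7] tooly yaw -74.6 tilt [ 0.008  0.002 -1.   ] j6 1.55 F [-0.  -0.8 -0.9] open 0.685
  shift mm [  2.3 325.5 174.8] turn about tool x -0.939 or half turn more
```

step_arm(series=[[0, 0.326, 0.175, -0.939], [0, 0.326, 0.175, -0.939], [0, 0.326, 0.175, -0.939], [0, 0.326, 0.175, -0.939], [0, 0.326, 0.175, -0.939], [0, 0.326, 0.175, -0.939], [0, 0.326, 0.175, -0.939], [0, 0.326, 0.175, -0.939], [0, 0.326, 0.175, -0.939], [0, 0.326, 0.175, -0.939]])

```text
t: 12.45
position: [0.5345, -0.1651, 0.1185]
tool_rot: [0.582, 0.402, -0.582, 0.402]
contact_force: [-0.4, -0.7, -1.2]
opening: 0.689
```

Run:
```python
from h import *
go([.5363,-.1654,.12],-20.8)
k,V=cam("wrist")
im=arm.get_image("wrist")[:,:,::-1]
for n,z in (("lower_blank",.018),("separator",.02)):
    for d in arm.cut_out("wrist",n)[:2]: print(n,round(d["score"],2),np.round(np.array(d["xy"])*[512,384]),rect(k,V,d["mask"],z))
out=cv2.resize(im[:300,120:392],None,fx=2,fy=2,interpolation=cv2.INTER_CUBIC)
for z,c in ((.012,(0,255,0)),(.038,(0,0,255))):
    for u in topix(k,V,kw((.586,-.0345,np.radians(69.2)),np.c_[PINS,np.full(8,z)])): cv2.drawMarker(out,(int((u[0]-119.5)*2),int((u[1]+.5)*2)),c,0,8,1)
cv2.imwrite("pics/k1.png",np.clip(out*1.3,0,255).astype(np.uint8)); np.savez("k1.npz",k=k,V=V)
```

```text
t 12.45 pos [ 534.5 -165.1  118.5] tooly yaw -20.7 tilt [-0.  0. -1.] j6 -0.0 F [-0.4 -0.7 -1.2] open 0.689
  shift mm [-1.5  1.8 -0.3] turn about tool x 0.002 or half turn more
lower_blank 0.58 [259.  37.] [581.5 -51.8  60.2  53.3 -21.3]
separator 0.74 [256. 252.] [ 513.1 -223.2  164.5  119.    69.2]
```

View pics/k1.png

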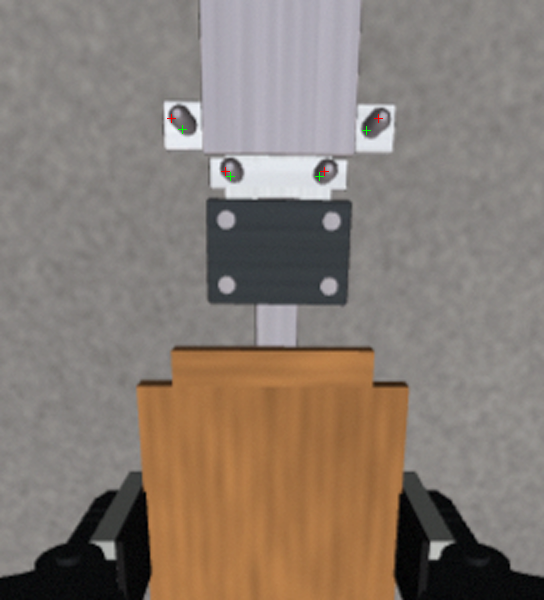

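Run:
```python
from h import *
k,V=cam("wrist"); s=arm.observe(); M=R.from_quat(s["tool_rot"]).as_matrix()
p0=s["position"]
for z,px in ((p0[2]+.0205,[[256,176],[256,192.5]]),(.018,[[258.8,76]]),(.012,[[259.3,99]])):
    for q in toworld(k,V,px,z): print(px,np.round(M.T@(q-p0)*1000,1))
d=M.T@(kw((.5878,-.0339,np.radians(68.6)),[[0,0,.1]])[0]-p0)*1000; print(d)
```

```text
[[256, 176], [256, 192.5]] [-20.5   1.1 -44. ]
[[256, 176], [256, 192.5]] [-20.5   1.1 -36.6]
[[258.8, 76]] [100.7   3.5 -97.2]
[[259.3, 99]] [106.7   4.  -80.3]
[  18.6986115     3.32177693 -142.14654063]
```

Run:
```python
from h import *
i=arm.camera_info("wrist"); k=np.array([i["fx"],i["fy"],i["cx"],i["cy"]]); m=i["mount"]
# tool coords: x down. "world" = tool frame with z-> choose plane x = const
def totool(px,x):
    px=np.atleast_2d(np.asarray(px,float)); d=np.c_[(px[:,0]-k[2])/k[0],-(px[:,1]-k[3])/k[1],-np.ones(len(px))]@m[:3,:3].T
    return m[:3,3]+d*((x-m[0,3])/d[:,0])[:,None]
print([arm.observe()["position"][2] for _ in range(3)])
h=.119
print("sheet front",totool([[256.25,176],[256.25,192.5]],-.0205)*1000)
print("blank near edge",totool([[259.75,76.5]],h-.018)*1000,"blank mid at row0",totool([[260.3,0]],h-.018)*1000)
P=np.array([[182,121],[376,122],[231,169],[325,170]])/2+[119.75,-.25]
print("pins mid height",totool(P,h-.025)*1000)
```

```text
[np.float64(0.11868180483761616), np.float64(0.11868180483761616), np.float64(0.11868180483761616)]
sheet front [[-20.5          1.24468296 -43.99613508]
 [-20.5          1.24370206 -36.61824986]]
blank near edge [[101.           4.25405199 -96.83647172]] blank mid at row0 [[ 101.            4.48696249 -148.99785242]]
pins mid height [[  94.          -32.63218168 -107.44366309]
 [  94.           40.15103713 -107.06199969]
 [  94.          -14.60137985  -90.57211921]
 [  94.           21.43480651  -90.19294303]]
```

Run:
```python
from h import *
print(arm.camera_info("wrist")); print(arm.camera_info("top")["cx"])
```

```text
{'fx': 288.2675758802712, 'fy': 288.2675758802712, 'cx': 255.76889382325777, 'cy': 195.10374427396113, 'mount': array([[-5.31084850e-04,  2.79857335e-01, -9.60041452e-01,
        -1.41915779e-01],
       [ 9.99999679e-01,  7.24674738e-04, -3.41942671e-04,
         9.89227022e-04],
       [ 6.00022623e-04, -9.60041326e-01, -2.79857630e-01,
        -7.08250689e-02],
       [ 0.00000000e+00,  0.00000000e+00,  0.00000000e+00,
         1.00000000e+00]])}
255.18831194565345
```

step_arm(series=[[0, 0.0028, -0.05, 0.007], [0, 0.0028, -0.1, 0.007], [0, 0.0028, -0.142, 0.007], [0, 0.0028, -0.142, 0.007], [0.04, 0.0028, -0.142, 0.007], [0.08, 0.0028, -0.142, 0.007], [0.08, 0.0028, -0.142, 0.007], [0.08, 0.0028, -0.142, 0.007]])

```text
t: 13.6
position: [0.5881, -0.0353, 0.0406]
tool_rot: [0.584, 0.399, -0.583, 0.4]
contact_force: [0.4, 0.5, -0.0]
opening: 0.688
```

```bash
cat >> h.py <<'E'
def tt(px,z):
    """pixel -> measured-tool coordinates (mm) of its point at world height z"""
    k,V=cam("wrist"); s=arm.observe(); M=R.from_quat(s["tool_rot"]).as_matrix()
    return np.round((toworld(k,V,px,z)-s["position"])@M*1000,1)
E
python3 - <<'E'
from h import *
go([.5878,-.0339,.04])
im=arm.get_image("wrist")[:,:,::-1]; out=cv2.resize(im[60:330,120:392],None,fx=2.2,fy=2.2,interpolation=cv2.INTER_CUBIC)
cv2.imwrite("pics/k2.png",np.clip(out*1.3,0,255).astype(np.uint8))
E
```

```text
t 13.6 pos [588.1 -35.3  40.6] tooly yaw -21.2 tilt [ 0.002 -0.    -1.   ] j6 0.25 F [ 0.4  0.5 -0. ] open 0.688
  shift mm [ 0.6 -0.7 -1.2] turn about tool x -0.0 or half turn more
```

View pics/k2.png

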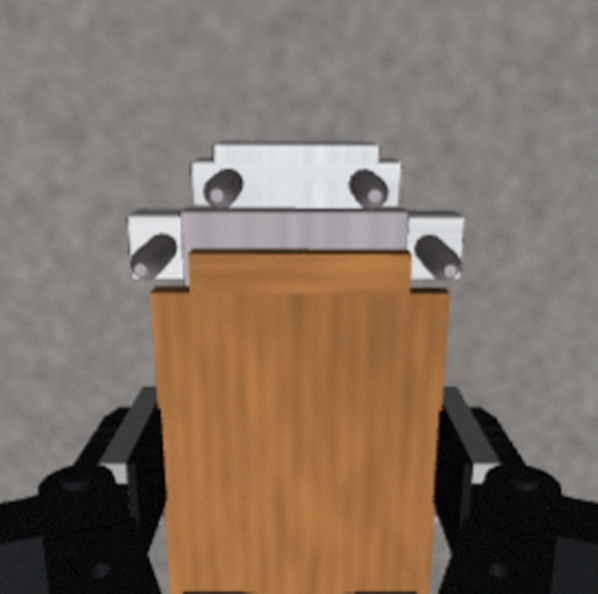

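Run:
```python
from h import *
f=lambda u,v:[u/2.2+119.7,v/2.2+59.7]
print("sheet",tt([f(300,252),f(300,290)],.061),"\ninner tips",tt([f(217,196),f(376,196)],.037),"\nouter tips",tt([f(142,270),f(452,270)],.037),
"\ninner base",tt([f(233,179),f(362,179)],.014),"\nblank far",tt([f(294.5,211)],.018))
```

```text
sheet [[-19.7   1.2 -44.6]
 [-19.8   1.2 -36.9]] 
inner tips [[  4.2 -17.8 -52.6]
 [  4.3  18.6 -52.5]] 
outer tips [[  4.1 -36.2 -35.2]
 [  4.4  37.3 -35.1]] 
inner base [[ 27.2 -16.4 -54.2]
 [ 27.3  17.6 -54.1]] 
blank far [[ 23.3  -0.2 -46.3]]
```

step_arm(series=[[0, -0.0007, -0.0013, 0], [0.01, -0.0007, -0.0013, 0], [0.02, -0.0007, -0.0013, 0], [0.03, -0.0007, -0.0013, 0], [0.037, -0.0007, -0.0013, 0], [0.037, -0.0007, -0.0013, 0]])

```text
t: 14.4
position: [0.5884, -0.033, 0.0053]
tool_rot: [0.584, 0.399, -0.582, 0.4]
contact_force: [-9.5, 1.8, 23.3]
opening: 0.687
```

step_arm(series=[[0, 0, 0, 0], [0, 0, 0, 0], [0, 0, 0, 0], [0, 0, 0, 0], [-0.02, 0, 0, 0], [-0.05, 0, 0, 0], [-0.1, 0, 0, 0], [-0.12, 0, 0, 0], [-0.12, 0, 0, 0]], jaw=0)

```text
t: 15.52
position: [0.5883, -0.0334, 0.1252]
tool_rot: [0.585, 0.398, -0.582, 0.401]
contact_force: [0.5, 0.8, 0.5]
opening: 0.997
```

Run:
```python
from h import *
for i in range(2): r=look("separator",.023,"pics/k3.png")
k,V=cam("wrist"); 
im=arm.get_image("wrist")[:,:,::-1]; cv2.imwrite("pics/k3.png",im)
go([.4495,.2165,.15],26.4-90)
```

```text
separator 0.85 [588.7 -34.   89.9  61.1  68.6]
separator 0.57 [588.9 -34.1  91.5  61.3  68.5]
t 15.78 pos [586.3 -33.2 120.2] tooly yaw -21.2 tilt [-0.003  0.    -1.   ] j6 0.25 F [-0.4  0.6 -0.4] open 0.999
  shift mm [ -29.3 -217.9 -183.3] turn about tool x 0.74 or half turn more
```

step_arm(series=[[-0.03, -0.218, -0.183, 0.74], [-0.03, -0.218, -0.183, 0.74], [-0.03, -0.218, -0.183, 0.74], [-0.03, -0.218, -0.183, 0.74], [-0.03, -0.218, -0.183, 0.74], [-0.03, -0.218, -0.183, 0.74], [-0.03, -0.218, -0.183, 0.74], [-0.03, -0.218, -0.183, 0.74]])

```text
t: 16.77
position: [0.4503, 0.2152, 0.1512]
tool_rot: [-0.688, -0.161, 0.689, -0.161]
contact_force: [-0.5, 0.1, 0.4]
opening: 1.001
```

Run:
```python
from h import *
for i in range(3): r=look("upper_blank",.022,"pics/b1.png")
go([r[0]/1e3,r[1]/1e3,.07],r[4]-90)
```

```text
upper_blank 0.6 [451.1 215.   90.8  61.   27.1]
upper_blank 0.76 [451.3 214.9  90.7  60.9  26.8]
upper_blank 0.9 [451.4 215.6  90.   59.8  28. ]
t 17.07 pos [450.2 215.8 151.6] tooly yaw -63.6 tilt [-0.  0. -1.] j6 1.48 F [-0.1 -0.4 -0.4] open 1.0
  shift mm [81.6  0.7 -1. ] turn about tool x -0.029 or half turn more
```

step_arm(series=[[0.04, 0.0005, -0.001, -0.02], [0.08, 0.0005, -0.001, -0.02], [0.08, 0.0005, -0.001, -0.02], [0.08, 0.0005, -0.001, -0.02]])

```text
t: 17.58
position: [0.4519, 0.2165, 0.0735]
tool_rot: [0.688, 0.168, -0.686, 0.168]
contact_force: [-0.7, -0.4, 1.6]
opening: 0.999
```

Run:
```python
from h import *
for i in range(2): r=look("upper_blank",.022,"pics/b2.png")
go([r[0]/1e3,r[1]/1e3,.0],r[4]-90)
d=arm.cut_out("wrist","upper_blank")[0]; ys,xs=np.nonzero(d["mask"]); print([(y,(xs[ys==y].min()+xs[ys==y].max())/2) for y in range(ys.min()+8,ys.max()-3,20)])
a=cv2.imread("pics/k3.png")[20:340,100:412]; b=cv2.imread("pics/b2.png")[60:380,100:412]
cv2.imwrite("pics/tile1.png",cv2.resize(np.hstack([a,b]),None,fx=1.28,fy=1.28,interpolation=cv2.INTER_CUBIC))
```

```text
upper_blank 0.92 [452.1 215.5  90.   59.5  27.4]
upper_blank 0.64 [451.3 215.5  89.7  60.1  27.4]
t 17.77 pos [452.  216.6  73.4] tooly yaw -62.5 tilt [ 0.003  0.001 -1.   ] j6 1.46 F [-0.4  0.4  0.6] open 1.005
  shift mm [73.4  0.6  1.3] turn about tool x 0.003 or half turn more
[(163, np.float64(255.5)), (183, np.float64(255.5)), (203, np.float64(255.5)), (223, np.float64(255.0)), (243, np.float64(256.0)), (263, np.float64(255.5))]
```

View pics/tile1.png

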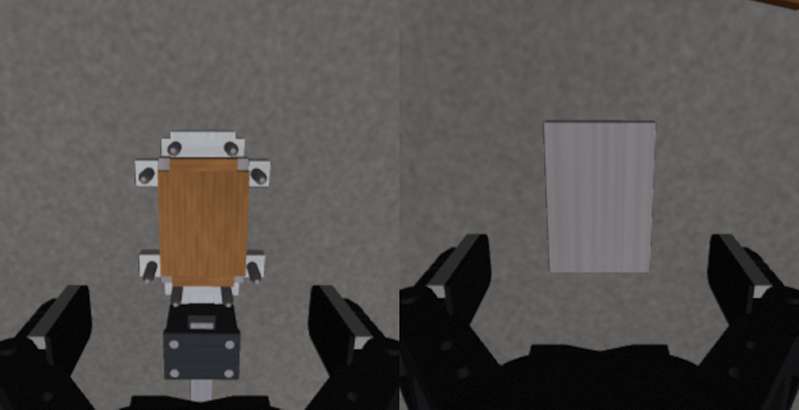

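step_arm(series=[[0.04, 0.0002, 0.001, 0], [0.062, 0.0002, 0.001, 0], [0.073, 0.0002, 0.001, 0], [0.073, 0.0002, 0.001, 0]])

```text
t: 18.32
position: [0.4503, 0.2156, -0.0012]
tool_rot: [-0.687, -0.168, 0.687, -0.168]
contact_force: [0.1, 0.3, 0.5]
opening: 1.001
```

step_arm(series=[[0, 0, 0, 0], [0, 0, 0, 0], [0, 0, 0, 0], [0, 0, 0, 0], [0, 0, 0, 0]], jaw=1, grip_force=60)

```text
t: 18.95
position: [0.4513, 0.216, 0.0005]
tool_rot: [0.688, 0.168, -0.686, 0.168]
contact_force: [-1.0, -0.1, 6.0]
opening: 0.685
```

step_arm(series=[[-0.03, 0, 0, 0], [-0.08, 0, 0, 0], [-0.12, 0, 0, 0], [-0.12, 0, 0, 0]])

```text
t: 19.45
position: [0.4521, 0.2163, 0.1227]
tool_rot: [0.69, 0.169, -0.684, 0.168]
contact_force: [0.3, 0.8, -2.7]
opening: 0.683
```

Run:
```python
from h import *
go([.5878,-.0339,.1205],-21.3)
```

```text
t 19.45 pos [452.1 216.3 122.7] tooly yaw -62.5 tilt [ 0.007  0.003 -1.   ] j6 1.46 F [ 0.3  0.8 -2.7] open 0.683
  shift mm [  2.5 284.6  -4.5] turn about tool x -0.718 or half turn more
```

step_arm(series=[[0, 0.285, -0.0045, -0.718], [0, 0.285, -0.0045, -0.718], [0, 0.285, -0.0045, -0.718], [0, 0.285, -0.0045, -0.718], [0, 0.285, -0.0045, -0.718], [0, 0.285, -0.0045, -0.718], [0, 0.285, -0.0045, -0.718], [0.04, 0.285, -0.0045, -0.718], [0.08, 0.285, -0.0045, -0.718], [0.08, 0.285, -0.0045, -0.718]])

```text
t: 20.7
position: [0.5829, -0.0334, 0.0348]
tool_rot: [-0.581, -0.401, 0.586, -0.397]
contact_force: [-0.1, -1.0, -1.5]
opening: 0.677
```

Run:
```python
from h import *
go([.5881,-.0343,.04],-21.3)
im=arm.get_image("wrist")[:,:,::-1]; out=cv2.resize(im[60:330,120:392],None,fx=2.2,fy=2.2,interpolation=cv2.INTER_CUBIC)
cv2.imwrite("pics/k4.png",np.clip(out*1.3,0,255).astype(np.uint8))
```

```text
t 20.7 pos [582.9 -33.4  34.8] tooly yaw -21.2 tilt [-0.008  0.001 -1.   ] j6 0.25 F [-0.1 -1.  -1.5] open 0.677
  shift mm [-5.2  5.1 -1. ] turn about tool x 0.001 or half turn more
```

View pics/k4.png

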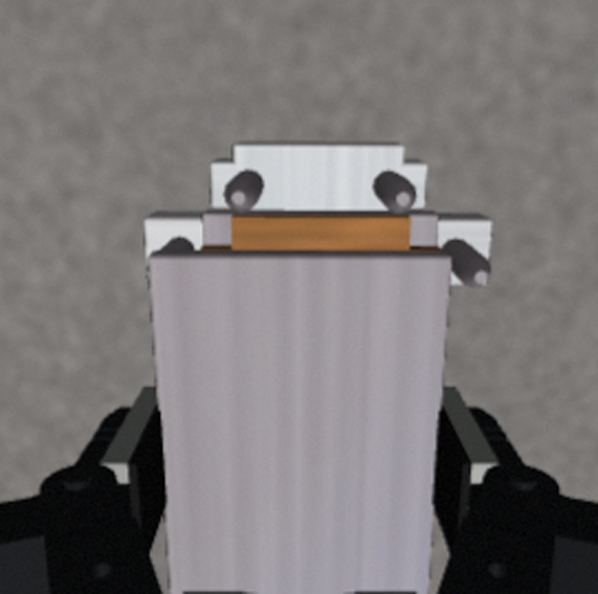

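Run:
```python
from h import *
f=lambda u,v:[u/2.2+119.7,v/2.2+59.7]
for _ in range(2):
    go([.5881,-.0343,.04],-21.3)
    h=arm.observe()["position"][2]+.022
    print("blank",tt([f(151,256),f(450,256),f(300.5,256)],.060).tolist(),"\ninner tips",tt([f(238,199),f(402,199)],.037).tolist(),"\nouter R",tt([f(482,279)],.037).tolist(),"\nsep far",tt([f(232,215),f(410,215)],.023).tolist())
    arm.search_frame("wrist","knob")
```

```text
t 20.75 pos [584.9 -33.8  37.8] tooly yaw -21.2 tilt [-0.003  0.001 -1.   ] j6 0.25 F [ 0.4  0.1 -1.3] open 0.682
  shift mm [-2.2  3.2 -0.7] turn about tool x 0.001 or half turn more
blank [[-22.1, -27.6, -44.4], [-22.3, 30.1, -44.4], [-22.2, 1.3, -44.4]] 
inner tips [[0.8, -12.7, -52.3], [0.7, 24.1, -52.3]] 
outer R [[0.6, 43.4, -33.8]] 
sep far [[14.8, -15.6, -46.6], [14.7, 28.5, -46.6]]
t 20.8 pos [586.3 -34.2  39.8] tooly yaw -21.2 tilt [ 0.001  0.    -1.   ] j6 0.25 F [ 0.3  0.5 -1.2] open 0.68
  shift mm [-0.2  1.7 -0.5] turn about tool x 0.001 or half turn more
blank [[-20.2, -28.1, -43.9], [-20.1, 30.6, -43.9], [-20.2, 1.3, -43.9]] 
inner tips [[2.8, -12.9, -52.1], [2.9, 24.4, -52.0]] 
outer R [[2.9, 44.1, -33.2]] 
sep far [[16.8, -15.9, -46.3], [16.9, 28.9, -46.2]]
```

Run:
```python
from h import *
im=arm.get_image("wrist")[:,:,::-1]; out=cv2.resize(im[60:330,120:392],None,fx=2.2,fy=2.2,interpolation=cv2.INTER_CUBIC)
out=np.clip(out*1.3,0,255).astype(np.uint8); cv2.imwrite("pics/k5.png",out)
for ref in ("k4","k2"):
    a=cv2.imread(f"pics/{ref}.png")
    for nm,(y0,y1,x0,x1) in {"plate":(140,208,185,430),"pinL":(165,212,195,270) if ref=="k2" else (165,212,215,270),"pinR":(165,212,345,400) if ref=="k2" else (165,212,370,425)}.items():
        r=cv2.matchTemplate(out,a[y0:y1,x0:x1],cv2.TM_CCOEFF_NORMED); _,v,_,l=cv2.minMaxLoc(r); print(ref,nm,round(v,3),l[0]-x0,l[1]-y0)
a=cv2.imread("pics/k4.png"); t=a[245:300,140:462]; r=cv2.matchTemplate(out,t,cv2.TM_CCOEFF_NORMED); _,v,_,l=cv2.minMaxLoc(r); print("blank front",v,l[0]-140,l[1]-245)
g=cv2.cvtColor(out,cv2.COLOR_BGR2GRAY).astype(int); print("row 330 edges", g[330,130:180].tolist(), g[330,425:470].tolist())
go([.5881,-.0343,.04],-21.3)
```

```text
k4 plate 0.919 -18 0
k4 pinL 0.98 -16 -1
k4 pinR 0.954 -22 -1
k2 plate 0.99 5 1
k2 pinL 0.99 5 1
k2 pinR 0.986 4 1
blank front 0.8975468277931213 -12 0
row 330 edges [123, 122, 122, 123, 123, 121, 121, 121, 121, 121, 120, 120, 120, 121, 121, 121, 121, 123, 123, 122, 120, 122, 127, 136, 146, 155, 159, 161, 162, 161, 158, 156, 157, 159, 161, 159, 159, 161, 161, 159, 158, 158, 156, 155, 153, 152, 152, 152, 152, 152] [162, 162, 161, 161, 161, 160, 159, 158, 158, 157, 156, 156, 155, 155, 155, 156, 156, 155, 152, 150, 145, 137, 129, 121, 118, 116, 116, 116, 118, 119, 119, 119, 120, 120, 122, 123, 124, 124, 125, 124, 124, 123, 122, 121, 121]
t 20.9 pos [587.4 -34.7  41.2] tooly yaw -21.3 tilt [ 0.004 -0.    -1.   ] j6 0.25 F [ 0.1  0.7 -3.7] open 0.682
  shift mm [ 1.2  0.6 -0.6] turn about tool x 0.0 or half turn more
```

step_arm(series=[[0, 0.0003, -0.0015, 0], [0, 0.0003, -0.0015, 0], [0, 0.0003, -0.0015, 0], [0, 0.0003, -0.0015, 0]])

```text
t: 21.4
position: [0.5869, -0.0338, 0.0387]
tool_rot: [0.584, 0.399, -0.584, 0.399]
contact_force: [-0.4, -0.6, -1.6]
opening: 0.682
```

```bash
cat > m.py <<'E'
from h import *
im=arm.get_image("wrist")[:,:,::-1]; out=cv2.resize(im[60:330,120:392],None,fx=2.2,fy=2.2,interpolation=cv2.INTER_CUBIC)
out=np.clip(out*1.3,0,255).astype(np.uint8); cv2.imwrite("pics/k6.png",out)
a=cv2.imread("pics/k2.png")
for nm,(y0,y1,x0,x1) in {"plate":(140,208,185,430),"pinL":(165,212,195,270),"pinR":(165,212,345,400)}.items():
    r=cv2.matchTemplate(out,a[y0:y1,x0:x1],cv2.TM_CCOEFF_NORMED); _,v,_,l=cv2.minMaxLoc(r); print(nm,round(v,3),l[0]-x0,l[1]-y0)
g=cv2.cvtColor(out,cv2.COLOR_BGR2GRAY).astype(int); g2=cv2.cvtColor(a,cv2.COLOR_BGR2GRAY).astype(int)
print("front col 300 now",g[225:270,300].tolist()); print("front k2",g2[225:270,300].tolist())
go([.5881,-.0343,.04],-21.3)
E
python3 m.py
```

```text
plate 0.989 6 4
pinL 0.988 6 5
pinR 0.986 7 4
front col 300 now [113, 114, 115, 117, 118, 117, 114, 113, 112, 111, 111, 110, 110, 111, 112, 114, 116, 118, 120, 121, 122, 126, 124, 117, 103, 80, 58, 50, 58, 71, 81, 98, 114, 131, 146, 154, 160, 159, 161, 162, 163, 163, 163, 163, 163]
front k2 [165, 165, 165, 165, 167, 167, 165, 165, 165, 165, 166, 167, 165, 164, 164, 165, 165, 165, 165, 168, 165, 159, 143, 116, 87, 57, 42, 45, 65, 91, 110, 123, 125, 121, 119, 118, 119, 120, 123, 124, 124, 125, 124, 122, 122]
t 21.45 pos [586.9 -33.8  38.7] tooly yaw -21.3 tilt [-0.  0. -1.] j6 0.25 F [ 0.6  0.5 -2.1] open 0.684
  shift mm [-1.3  1.3  0. ] turn about tool x -0.0 or half turn more
```

step_arm(series=[[0, 0.0006, -0.0004, 0], [0.01, 0.0006, -0.0004, 0], [0.02, 0.0006, -0.0004, 0], [0.026, 0.0006, -0.0004, 0], [0.03, 0.0006, -0.0004, 0], [0.03, 0.0006, -0.0004, 0], [0.03, 0.0006, -0.0004, 0]])

```text
t: 22.32
position: [0.5897, -0.0339, 0.0131]
tool_rot: [0.585, 0.398, -0.582, 0.4]
contact_force: [-7.5, 0.5, 24.0]
opening: 0.682
```

Run:
```python
from h import *
go([.5881,-.0343,.01],-21.3)
arm.search_frame("wrist","knob"); go([.5881,-.0343,.01],-21.3)
```

```text
t 22.32 pos [589.7 -33.9  13.1] tooly yaw -21.3 tilt [ 0.005 -0.001 -1.   ] j6 0.25 F [-7.5  0.5 24. ] open 0.682
  shift mm [ 3.1 -1.3  0.9] turn about tool x -0.0 or half turn more
t 22.38 pos [589.6 -33.9  13.1] tooly yaw -21.3 tilt [ 0.005 -0.001 -1.   ] j6 0.25 F [-7.1 -0.3 24.7] open 0.683
  shift mm [ 3.1 -1.3  0.9] turn about tool x -0.0 or half turn more
```

step_arm(series=[[-0.0025, -0.0005, 0, 0], [-0.0025, -0.0005, 0, 0], [-0.0025, -0.0005, 0, 0]])

```text
t: 22.75
position: [0.589, -0.0338, 0.0133]
tool_rot: [0.585, 0.398, -0.583, 0.4]
contact_force: [1.8, -1.1, 10.2]
opening: 0.68
```

step_arm(series=[[0.001, 0, 0, 0], [0.001, 0, 0, 0]])

```text
t: 23.0
position: [0.5891, -0.0338, 0.0132]
tool_rot: [0.585, 0.398, -0.583, 0.4]
contact_force: [-2.0, -1.0, 15.9]
opening: 0.682
```

step_arm(series=[[0, 0, 0, 0], [0, 0, 0, 0], [0, 0, 0, 0], [0, 0, 0, 0], [-0.02, 0, 0, 0], [-0.05, 0, 0, 0], [-0.1, 0, 0, 0], [-0.11, 0, 0, 0], [-0.11, 0, 0, 0], [-0.11, 0, 0, 0]], jaw=0)

```text
t: 24.25
position: [0.5863, -0.0333, 0.1187]
tool_rot: [-0.583, -0.4, 0.585, -0.398]
contact_force: [-0.5, -0.4, -0.1]
opening: 1.001
```

Run:
```python
from h import *
arm.get_image("wrist")
for i in range(2): r=look("upper_blank",.029,"pics/k7.png")
for n in ("upper_blank","separator"):
  for d in arm.cut_out("wrist",n)[:1]:
    ys,xs=np.nonzero(d["mask"]); print(n,round(d["score"],2),len(ys),[(int(y),int(xs[ys==y].min()),int(xs[ys==y].max())) for y in range(ys.min(),ys.max()+1,max(1,(ys.max()-ys.min())//10))])
# side-by-side change vs k3: pins visible? project keeper pins and sample patches
k,V=cam("wrist"); im=cv2.imread("pics/k7.png"); print("pins px",np.round(topix(k,V,kw((.5885,-.034,np.radians(68.6)),np.c_[PINS,np.full(8,.037)]))).tolist())
K=(r[0]/1e3,r[1]/1e3,np.radians(r[4]))
go([.5222,-.202,.12],-21.3)
```

```text
upper_blank 0.72 [588.4 -34.4  90.3  61.   68.7]
upper_blank 0.77 [588.3 -34.3  89.9  59.6  67.8]
upper_blank 0.77 7240 [(145, 222, 243), (155, 221, 295), (165, 222, 294), (175, 223, 293), (185, 222, 293), (195, 222, 292), (205, 223, 292), (215, 223, 291), (225, 223, 290), (235, 224, 290), (245, 223, 290)]
separator 0.39 2 [(144, 269, 270)]
pins px [[210.0, 160.0], [303.0, 160.0], [214.0, 239.0], [299.0, 240.0], [233.0, 137.0], [280.0, 137.0], [236.0, 258.0], [277.0, 258.0]]
t 24.6 pos [587.  -33.4 119.8] tooly yaw -21.3 tilt [-0.001  0.    -1.   ] j6 0.25 F [-0.2 -0.2  0.3] open 0.998
  shift mm [ -0.2   0.9 180.6] turn about tool x -0.0 or half turn more
```

```bash
cat > wz.py <<'E'
from h import *
import sys
def run(path,zg,V):
    k=cam("wrist")[0]
    g=cv2.GaussianBlur(cv2.cvtColor(cv2.imread(path),cv2.COLOR_BGR2GRAY),(3,3),0).astype(float)
    def edge(row,c):
        s=np.abs(np.diff(g[row,c-6:c+7])); return c-6+.5+ (s**2@np.arange(len(s)))/(s**2).sum()
    L=[];Rr=[]
    K=(.5885,-.0343,np.radians(68.6))
    for x in np.linspace(-.022,.022,23):
        a=topix(k,V,kw(K,[[x,.03,zg],[x,-.03,zg]])); 
        L.append((a[:,1].mean(),x,edge(int(round(a[0,1])),int(round(a[0,0]))),edge(int(round(a[1,1])),int(round(a[1,0])))))
    L=np.array(L); w=np.abs(L[:,3]-L[:,2])
    w0=np.array([np.ptp(topix(k,V,kw(K,[[x,.03,zg],[x,-.03,zg]]))[:,0]) for x in L[:,1]])
    print(path,"width ratio seen/expected at z",zg,np.round((w/w0),3).tolist())
    p=np.polyfit(L[:,1],w/w0,1); print("fit centre",round(p[1],4),"ends",np.round(np.polyval(p,[-.045,.045]),4))
k,V=cam("wrist"); im=arm.get_image("wrist"); cv2.imwrite("pics/k8.png",im[:,:,::-1])
for z in (.023,.029,.035): run("pics/k8.png",z,V)
E
python3 wz.py
```

```text
pics/k8.png width ratio seen/expected at z 0.023 [1.028, 1.007, 1.013, 1.009, 1.008, 1.007, 1.003, 1.004, 1.01, 1.005, 1.004, 1.001, 1.0, 1.0, 1.002, 1.001, 1.006, 1.007, 1.001, 1.0, 1.0, 0.995, 0.999]
fit centre 1.0047 ends [1.0207 0.9888]
pics/k8.png width ratio seen/expected at z 0.029 [1.002, 1.003, 0.972, 0.986, 0.984, 0.983, 0.983, 0.979, 0.98, 0.986, 0.981, 0.98, 0.977, 0.977, 0.975, 0.978, 0.979, 0.983, 0.981, 0.978, 0.977, 0.976, 0.976]
fit centre 0.9815 ends [0.9964 0.9666]
pics/k8.png width ratio seen/expected at z 0.035 [1.025, 1.041, 0.979, 0.949, 0.962, 0.961, 0.958, 0.958, 0.954, 0.955, 0.961, 0.956, 0.955, 0.952, 0.952, 0.951, 0.954, 0.954, 0.958, 0.955, 0.952, 0.953, 0.95]
fit centre 0.9628 ends [1.0083 0.9173]
```

```bash
cat >> wz.py <<'E'
print("--- separator alone"); run("pics/k3.png",.023,V); run("pics/k3.png",.021,V)
# far/near end checks: end edges along the centre line
for path in ("pics/k3.png","pics/k8.png"):
    g=cv2.cvtColor(cv2.imread(path),cv2.COLOR_BGR2GRAY).astype(int)
    print(path,g[125:160,256].tolist(),g[235:275,256].tolist())
E
python3 wz.py | tail -8
```

```text
fit centre 0.9633 ends [1.01   0.9167]
--- separator alone
pics/k3.png width ratio seen/expected at z 0.023 [0.993, 0.987, 0.996, 0.992, 1.0, 0.991, 1.035, 0.961, 0.989, 0.995, 1.011, 0.982, 0.922, 0.952, 0.937, 0.933, 0.976, 0.997, 0.983, 0.966, 0.972, 0.963, 0.963]
fit centre 0.9781 ends [1.0185 0.9377]
pics/k3.png width ratio seen/expected at z 0.021 [1.002, 0.992, 1.002, 1.001, 0.963, 0.977, 1.019, 0.975, 0.997, 1.014, 1.009, 0.968, 0.947, 0.959, 0.941, 0.931, 0.964, 0.989, 0.977, 0.974, 0.98, 0.971, 0.955]
fit centre 0.9786 ends [1.0179 0.9393]
pics/k3.png [170, 171, 172, 172, 171, 171, 171, 170, 169, 167, 165, 165, 163, 163, 163, 164, 168, 136, 55, 74, 91, 94, 95, 91, 89, 90, 96, 100, 95, 88, 88, 85, 87, 88, 88] [99, 93, 93, 93, 91, 91, 95, 99, 123, 158, 166, 165, 163, 164, 164, 166, 164, 166, 167, 165, 166, 132, 37, 16, 16, 14, 18, 17, 15, 15, 16, 30, 43, 44, 45, 47, 55, 92, 124, 127]
pics/k8.png [167, 167, 168, 168, 168, 168, 166, 166, 165, 164, 161, 161, 159, 160, 159, 162, 163, 138, 64, 61, 70, 86, 121, 126, 127, 127, 126, 127, 127, 128, 127, 128, 129, 128, 127] [129, 129, 130, 130, 130, 130, 129, 130, 129, 131, 130, 132, 142, 161, 162, 163, 163, 163, 162, 162, 162, 136, 65, 15, 16, 14, 15, 15, 14, 15, 16, 25, 40, 44, 44, 45, 48, 72, 112, 129]
```

step_arm(series=[[0, 0.0012, 0.06, 0], [0, 0.0012, 0.12, 0], [0, 0.0012, 0.18, 0], [0, 0.0012, 0.18, 0], [0.04, 0.0012, 0.18, 0], [0.08, 0.0012, 0.18, 0], [0.102, 0.0012, 0.18, 0], [0.102, 0.0012, 0.18, 0], [0.102, 0.0012, 0.18, 0]])

```text
t: 25.82
position: [0.5238, -0.2013, 0.0196]
tool_rot: [0.584, 0.399, -0.583, 0.4]
contact_force: [0.1, -0.5, 0.9]
opening: 0.998
```

Run:
```python
from h import *
go([.5222,-.202,.019],-21.3)
im=arm.get_image("wrist"); cv2.imwrite("pics/n1.png",im[:,:,::-1]); g=cv2.cvtColor(im,cv2.COLOR_RGB2GRAY).astype(int)
for r in (150,215,270,285): print(r,g[r,170:345:3].tolist())
print("col256",g[60:310:4,256].tolist())
```

```text
t 25.82 pos [ 523.8 -201.3   19.6] tooly yaw -21.3 tilt [ 0.002 -0.001 -1.   ] j6 -0.06 F [ 0.1 -0.5  0.9] open 0.998
  shift mm [ 0.6 -1.2  1.2] turn about tool x 0.0 or half turn more
150 [93, 97, 100, 103, 101, 99, 98, 97, 99, 102, 101, 97, 97, 96, 100, 106, 104, 103, 102, 101, 99, 106, 138, 134, 131, 133, 132, 135, 137, 133, 133, 134, 135, 122, 103, 106, 106, 105, 107, 102, 98, 100, 103, 104, 107, 105, 104, 104, 105, 105, 102, 104, 105, 103, 100, 102, 103, 103, 100]
215 [101, 102, 106, 106, 107, 106, 103, 104, 105, 111, 106, 100, 103, 102, 102, 103, 100, 102, 105, 102, 107, 108, 103, 103, 78, 110, 124, 135, 132, 123, 100, 102, 107, 102, 101, 103, 101, 102, 104, 104, 106, 105, 101, 104, 106, 108, 103, 103, 106, 106, 102, 101, 110, 110, 106, 110, 110, 107, 107]
270 [4, 105, 107, 104, 105, 103, 105, 106, 106, 107, 109, 108, 107, 108, 112, 108, 103, 104, 4, 10, 9, 7, 8, 13, 11, 12, 13, 12, 13, 13, 12, 13, 12, 11, 8, 7, 9, 83, 104, 106, 108, 106, 105, 108, 110, 107, 106, 103, 103, 103, 104, 107, 108, 109, 107, 104, 104, 19, 6]
285 [100, 107, 108, 109, 108, 105, 102, 104, 104, 101, 105, 105, 99, 100, 102, 103, 107, 110, 110, 10, 11, 9, 9, 14, 12, 14, 12, 13, 12, 13, 13, 9, 11, 9, 8, 6, 91, 104, 107, 104, 107, 107, 109, 106, 107, 107, 107, 106, 107, 106, 104, 104, 108, 106, 107, 109, 109, 111, 13]
col256 [46, 47, 47, 48, 45, 45, 92, 132, 134, 134, 134, 133, 134, 133, 134, 133, 133, 135, 133, 134, 133, 134, 134, 134, 133, 134, 134, 134, 134, 133, 134, 134, 133, 132, 128, 127, 127, 127, 128, 126, 128, 129, 126, 127, 127, 127, 109, 5, 6, 10, 15, 12, 13, 13, 15, 13, 13, 12, 13, 14, 106, 107, 111]
```

step_arm(series=[[0, -0.002, 0, 0], [0, -0.002, 0, 0], [0, -0.002, 0, 0], [0, -0.002, 0, 0], [0, -0.002, 0, 0], [0, -0.002, 0, 0], [0, -0.002, 0, 0], [0, -0.002, 0, 0], [0, -0.002, 0, 0]], jaw=1, grip_force=80)

```text
t: 27.0
position: [0.5216, -0.2011, 0.0189]
tool_rot: [0.584, 0.398, -0.583, 0.4]
contact_force: [4.4, -2.9, 4.7]
opening: 0.299
```

step_arm(series=[[0, 0, -0.006, 0], [0, 0, -0.012, 0], [0, 0, -0.018, 0], [0, 0, -0.024, 0]])

```text
t: 27.5
position: [0.5301, -0.1799, 0.0189]
tool_rot: [-0.584, -0.398, 0.584, -0.4]
contact_force: [5.5, -4.0, 4.9]
opening: 0.302
```

Forces are low, so I keep pushing home.

step_arm(series=[[0, 0, -0.006, 0], [0, 0, -0.012, 0], [0, 0, -0.017, 0], [0, 0, -0.021, 0], [0, 0, -0.023, 0], [0, 0, -0.023, 0]])

```text
t: 28.25
position: [0.5381, -0.1591, 0.0189]
tool_rot: [-0.583, -0.397, 0.585, -0.4]
contact_force: [2.3, -9.7, 5.1]
opening: 0.299
```

Run:
```python
from h import *
go([.5396,-.159,.019],-21.3)
im=arm.get_image("wrist"); g=cv2.cvtColor(im,cv2.COLOR_RGB2GRAY).astype(int)
print("col256",g[60:310:4,256].tolist())
w=cv2.cvtColor(cv2.imread("pics/w3.png"),cv2.COLOR_BGR2GRAY).astype(int); print("w3 col250",w[60:310:4,250].tolist())
```

```text
t 28.25 pos [ 538.1 -159.1   18.9] tooly yaw -21.4 tilt [ 0.001 -0.004 -1.   ] j6 0.02 F [ 2.3 -9.7  5.1] open 0.299
  shift mm [-0.1  1.3 -0.7] turn about tool x -0.001 or half turn more
col256 [158, 157, 157, 158, 158, 159, 158, 157, 158, 159, 158, 157, 127, 55, 57, 60, 58, 58, 56, 55, 58, 58, 58, 55, 55, 56, 57, 55, 55, 59, 58, 56, 57, 58, 58, 55, 124, 157, 157, 157, 156, 156, 157, 158, 157, 157, 158, 7, 8, 13, 17, 18, 16, 18, 16, 18, 18, 19, 18, 19, 125, 125, 122]
w3 col250 [146, 147, 146, 146, 146, 145, 146, 147, 146, 146, 147, 148, 147, 44, 51, 54, 53, 53, 52, 50, 52, 55, 52, 51, 49, 51, 50, 50, 49, 52, 52, 52, 49, 52, 53, 50, 51, 147, 146, 145, 147, 147, 147, 146, 146, 148, 147, 25, 7, 12, 14, 13, 14, 16, 18, 16, 14, 16, 16, 17, 16, 117, 114]
```

step_arm(series=[[0, 0, 0, 0], [0, 0, 0, 0], [0, 0, 0, 0], [0, 0, 0, 0], [0, 0, 0, 0]], jaw=0)

```text
t: 28.92
position: [0.5379, -0.1569, 0.0181]
tool_rot: [-0.584, -0.399, 0.584, -0.399]
contact_force: [0.5, -0.7, 0.2]
opening: 0.999
```

step_arm(series=[[-0.05, 0, 0, 0], [-0.11, 0, 0, 0], [-0.17, 0, -0.03, 0], [-0.185, 0, -0.08, 0], [-0.185, 0, -0.08, 0], [-0.185, 0, -0.08, 0], [-0.185, 0, -0.08, 0]])

```text
t: 29.8
position: [0.5665, -0.0833, 0.2021]
tool_rot: [-0.584, -0.399, 0.585, -0.398]
contact_force: [0.6, -0.2, 0.1]
opening: 0.998
```

Run:
```python
from h import *
go([.562,-.09,.2],-21.3)
k,V=cam("wrist"); im=arm.get_image("wrist"); cv2.imwrite("pics/f1.png",im[:,:,::-1]); g=cv2.cvtColor(im,cv2.COLOR_RGB2GRAY).astype(int)
for n,z in (("upper_blank",.029),("knob",.038),("separator",.023)):
    for d in arm.cut_out("wrist",n)[:2]: print(n,round(d["score"],2),d["mask"].sum(),rect(k,V,d["mask"],z))
# keeper-axis profile, at knob/bar height
K=(.5884,-.0342,np.radians(68.6)); xs=np.arange(-.2,.06,.004)
for z in (.043,):
    u=np.round(topix(k,V,kw(K,np.c_[xs,0*xs,0*xs+z]))).astype(int); print([(int(x*1000),int(g[b,a])) for x,(a,b) in zip(xs,u)])
print("pins tips",[int(g[b,a]) for a,b in np.round(topix(k,V,kw(K,np.c_[PINS,np.full(8,.036)]))).astype(int)])
# bystanders
k,V=cam("top"); im=arm.get_image("top"); a=cv2.imread("pics/top0.png")
for n,c in (("stick_mug",(402,175)),("caliper",(256,128)),("bead_box",(400,248)),("jar",(100,173))):
    x,y=c; dd=np.abs(im[y-30:y+30,x-40:x+40,::-1].astype(int)-a[y-30:y+30,x-40:x+40]).mean(); print(n,"mean diff",round(dd,2),[np.round(np.array(d["xy"])*[512,384]).tolist() for d in arm.search_frame("top",n)[:1]])
```

```text
t 29.8 pos [566.5 -83.3 202.1] tooly yaw -21.4 tilt [-0.002  0.    -1.   ] j6 0.16 F [ 0.6 -0.2  0.1] open 0.998
  shift mm [ 2.1 -1.7  7.9] turn about tool x -0.001 or half turn more
upper_blank 0.96 4424 [588.1 -35.   89.5  59.6  67.9]
knob 0.68 1381 [ 541.6 -152.8   46.9   27.8   68. ]
[(-200, 102), (-196, 102), (-192, 103), (-188, 101), (-184, 98), (-180, 102), (-176, 98), (-172, 102), (-167, 94), (-163, 96), (-159, 100), (-155, 101), (-151, 100), (-147, 35), (-143, 16), (-139, 14), (-135, 16), (-131, 13), (-127, 12), (-123, 3), (-119, 122), (-115, 124), (-111, 126), (-107, 125), (-103, 125), (-99, 46), (-95, 43), (-91, 45), (-87, 44), (-83, 44), (-79, 42), (-75, 44), (-71, 46), (-67, 44), (-63, 98), (-59, 125), (-55, 126), (-51, 125), (-47, 124), (-43, 125), (-39, 126), (-35, 126), (-31, 126), (-27, 125), (-23, 125), (-19, 124), (-15, 101), (-11, 129), (-7, 129), (-3, 128), (0, 130), (4, 128), (8, 129), (12, 127), (16, 128), (20, 129), (24, 128), (28, 128), (32, 129), (36, 127), (40, 128), (44, 162), (48, 164), (52, 167), (56, 168)]
pins tips [121, 120, 116, 115, 122, 126, 113, 114]
stick_mug mean diff 2.1 [[400.0, 173.0]]
caliper mean diff 3.61 [[255.0, 128.0]]
bead_box mean diff 1.81 [[404.0, 245.0]]
jar mean diff 1.72 [[100.0, 172.0]]
```

```bash
python3 -c "
from plant import arm
print(arm.job_done())"
```

```text
the job is handed in; nothing more can be done
None
```

The separator and second blank are stacked in the keeper and the knob is pushed fully home. I handed the job in at about 30 s on the robot's clock, well under the 72 s limit.

**What I did:** I pulled the knob out 45 mm, laid the separator on the lower blank, laid the upper blank on the separator, then pushed the knob back 45 mm.

**What the last checks showed:**
- **Bolt:** the knob lies at keeper x −146 to −122 mm and the bolt's end is at about −17 mm over the stack, both as they should be when home.
- **Upper blank:** it measured 89.5 × 59.6 mm at the full-stack height and lies centred to about 1 mm. No separator showed from above.
- **Bystanders:** the mug, caliper, bead box and jar are where they were, to within the networks' few pixels of scatter. The largest picture change was around the caliper, which I put down to the arm's shadow without checking.

**What disagreed:**
- **Contact height:** both sheets met resistance of about 24 N some 3 and 6 mm higher than I expected from their height when grasped. I took this as the sheets sitting lower in the grip. Sheet widths in the pictures matched the nominal heights after release, but noise in them could hide a tilt of a few millimetres. The bolt closed over the stack with only about 10 N.
- **Last checks:** I had used up the picture views by then, so the final checks were by numbers only.

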